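Screw the hose elbow into the clamped port

ROBOT

A 6-joint arm with a two-finger parallel gripper is mounted at the origin on a cart in front of the work surface, level with it; the furniture and walls round the work are solid. World frame = base frame: x ahead of the robot, y to its left, z up, the work surface at z = 0. Lengths are in m, angles in rad, forces in N, time in s.
With the tool pointing down it reaches from about 0.4 to 0.825 m from the base axis. Payload 7 kg.
Tool frame: the origin (TCP) lies midway between the tips of the shut fingers; the grasp point (between the pads) lies 19 mm behind it; z points along the fingers, y is the line along which they close (so a half turn about z gives the same grasp; the last joint's range is limited). The gripper opens to 88 mm and grips with 3 to 60 N. Pads are 19 mm wide; open, the fingers measure 130 mm over their backs; the gripper's body (78 mm by 193 mm) begins 47 mm behind the grasp point.
Start: joints at [1.53, 0.359, 0.012, 0, -1.224, -0.288], TCP at [0.218, 0.639, 0.189] pointing down, gripper open.
Joint ranges: [-3.07, 3.07], [-1.43, 2.12], [-1.02, 1.25], [-3.03, 1.67], [-3.05, -0], [-3.03, 3.03]. Speed limits (rad/s): [2.39, 2.39, 3.01, 3.14, 3.14, 3.14].

INTERFACE

Orientations are given as [roll, pitch, yaw] about the fixed x, y, z axes, in that order (R = Rz(yaw) Ry(pitch) Rx(roll)).
In Python, from station import arm gives the robot as it stands.
- The arm moves only by the tool servo_tool, never from a script. Its argument "deltas" is a list of rows, each a list of 7 numbers: the closure, from -1 (fully open) to 1 (shut), then the shift along the tool's x, y, z in mm, then the turn, a rotation vector about the tool's x, y, z in degrees. In form: [[gripper, x, y, z, ax, ay, az], ...]. A call has 1 to 20 rows; each row shifts and turns the commanded pose from where the row before left it, along the tool's axes as they then stand; what a row does not reach is not made up. A row lasts 1/12 s, in which the tool goes at most 41.7 mm and 7.16 degrees, less where a joint would pass 70% of its speed; a pose out of reach is approached as far as the arm can. A call is refused whole if a number of a shift passes 41.7 or a number of a turn 7.16, either way. A call with a gripper value outside its range is refused whole. The fingers move at their own pace and stop on an object; "squeeze" is the grip in N (left out, the last holds). Time passes only in rows, so rows that do not move let the fingers close. It gives the time, the measured TCP pose, the force, the opening and the grip force at its end, in the units of the state.
- arm.get_state(): the state, without advancing time (a new reading comes with each control period).
- arm.grab_frame(name): name is "scene" or "top" or "wrist"; returns a dict with "color" (400x640x3 uint8, red, green, blue), "K" (3x3 intrinsics, pixels), "position" and "orientation" of the camera in the world. Camera axes: x right, y down, z forward; pixel columns grow to the right and rows downward; lengths in m; the calibration is good to about 2 mm. The wrist camera is an equidistant fisheye: a pixel r from the principal point sees the ray r / f radians off the axis. A picture is of the moment at which its call begins. There is no depth.
- arm.job_done(): hands the job in; it is judged then, once.
Trained networks look in a picture, given as the dict that the camera call returned (one of the last four; its "shot" number tells which), for a name from the list of things; names that differ only in an ending like _2 or _b are one class to them, and where a whole thing is asked for, a point or a joint stands for the part that bears it (a point fixed in the world has none). Each returns a list of dicts, best first, with "conf" (0 to 1); they miss things now and then, are a little off and sometimes report something else, mostly with a low value. They report only what shows in the picture. A call takes as long as a camera call. They do not tell look-alikes from the thing itself.
- arm.recognise(query, picture): "at" ([x, y, z] in m, in the coordinates of the camera as it stood for that picture, good to about 4 mm: the middle of the surface that is visible of it).
The state is a dict: "t": time; "q": joint angles; "qd": joint speeds; "joint_efforts": joint torques, N m; "eef_pos": TCP position; "ee_rot": TCP orientation; "force": force on the tool from outside, world axes, zero at the start; "moment": the same for the moment, N m; "width": finger opening in m; "gripper_force": force on a finger pad.
Only numpy, scipy, OpenCV 4.12 (cv2) and the standard library are available. Lean on these libraries where they do the work, as an engineer would, in place of code of your own. Each camera call takes 0.05 s, during which the arm holds its last target. There are 200 camera calls.

TASK

Take the hose elbow out of its wooden stand and set its spigot upright into the port clamped in the vise; feel for the thread start with light pressure until the pins drop in. Then screw the elbow clockwise against the rising resistance of the gasket until its outlet points the same way as the index rib on the port, stop there and let go. Do not force the fitting and leave the other things on the table where they are.

Things in the scene. Friction and masses are not known exactly. Their poses are not given: they have to be found in the camera images.
- elbow: Loose metal hose elbow, upright, 0.18 kg. Origin: centre of the underside of its round flange (47 mm across, 5 mm thick); z up, x along the outlet. Above the flange a round collar 33 mm across to z = 12 mm, then a square body 28 x 28 mm to z = 52 mm with faces along x and y, and a low cap to 55 mm.
- elbow_grip (a point): Where to grip the elbow: in the middle of its square body, 36 mm above its origin; close on the two faces at +y and -y (28 mm apart).
- outlet (a point): Tip of the elbow's barbed outlet, 52 mm along the elbow's +x and 30 mm above its origin; the outlet is 18 mm across at its root, 15 mm at the barbs.
- pins (a point): On the elbow's axis, 18 mm below its origin, between two pins of 6 mm diameter that stick out along the elbow's +x and -x, 35 mm over both ends. They sit on the spigot, 23 mm across, which reaches down from the flange to 26 mm below the origin, foot chamfered.
- port: Fixed vise (base 120 x 116 mm, grey jaws, screw on its -y side) with a round aluminium port, 57 mm across, clamped upright in it. Origin on the table under the port's axis, z up, x along the rib on the port's rim.
- index (a point): Pointed end of the index rib on the port's rim, 46 mm from the port's axis along the port's +x, 64 mm above the table.
- mouth (a point): On the port's axis, 70 mm above the table. Round it a black gasket ring, 39 to 46 mm across, stands up to 73 mm above the table; it is sprung, about 5 N per mm, for 4.5 mm, and makes the turning resistance rise. More than 40 N between elbow and port counts as forcing it.
- land (a point): On the port's axis, 64 mm above the table: top of a flat land with a 25 mm hole for the spigot and two facing slots about 12 mm wide for the pins. The slots' turn is not known: 0.70 to 1.15 rad anticlockwise (from above) of the rib's line. While the pins rest on the land the elbow's origin is 85 mm above the table.
- thread_start (a point): On the port's axis, 72 mm above the table: the elbow's origin comes down to here when its pins, within about 0.15 rad of the slots, drop through onto the thread's floor. From there the thread runs clockwise (from above) and down, 2.6 mm per rad, with 1.6 mm of vertical play; the gasket pushes the elbow up in that play.
- thread_end (a point): On the port's axis, 69 mm above the table. The job is done when the elbow's +x is over the port's +x, 0.70 to 1.15 rad clockwise of where it dropped; its origin is then 70.5 to 72 mm above the table. A hard stop comes 1.4 rad from the slots. The gasket's friction holds the elbow where it is left.
- stand: Fixed wooden block 74 x 74 x 32 mm with a round hole 37 mm wide and 29 mm deep in its top; the elbow stands in the hole, its flange resting on the block. Origin at the centre of its underside.
- cup: Grey mixing cup, 68 mm across, 62 mm high; leave it. Origin at the centre of its underside.
- block: Wooden block 48 x 65 x 42 mm; leave it. Origin at the centre of its underside.
Mind the look-alikes: they are no part of the job. Leave any blue look-alike of the elbow alone.

How it is judged:
On the way, in this order (a step that is already met when the one before it is completed fails the run):
1. the elbow's spigot stands in the port, upright, not yet in the thread (horizontal distance between elbow and port below 0.004 m and z of elbow in the frame of port below 0.09 m and angle between elbow's own z axis and vertical below 0.12 rad), for 0.1 s.
2. the pins have dropped through the slots into the thread (horizontal distance between elbow and port below 0.004 m and z of elbow in the frame of port below 0.075 m and angle between elbow's own z axis and vertical below 0.12 rad), for 0.1 s.
At the end, for the whole second after the job is handed in: The elbow stands upright (within 0.08 rad), screwed into the port's thread (its flange's underside less than 73 mm above the table, pressing the gasket), its outlet over the index rib within 8 mm to either side at the tip (about 9 degrees), at rest (x of outlet in the frame of port above 0.045 m and y of outlet in the frame of port between -0.008 and 0.008 m and z of elbow in the frame of port below 0.073 m and angle between elbow's own z axis and vertical below 0.08 rad and linear speed of elbow below 0.01 m/s); the robot touches nothing.
It fails at once if the elbow is forced: more than 40 N between elbow and port (contact force between elbow and port above 40 N).
It fails at once if a bystander is moved by more than 15 mm (distance of any of cup, block from where it was at the start of the episode above 0.015 m).
It also fails if it takes over 45 s, if anything falls off the work surface, if the arm or the gripper's body presses on something with over 40 N, if the wrist force passes 120 N, or if a joint passes its speed limit or range.

## Working session

There is one attempt and no reset: what is moved stays moved. The work goes in short steps, Python scripts to look and compute and a tool call to move; the robot and the scene stay as the last step left them, time stands still between calls to the robot, and variables do not carry over. Pictures are saved under pics/ and viewed, at most 10 in all, crops included, and the job is handed in when it is done.

Besides the shell and the picture viewer there is one more tool, called after "Call:" as name(argument=value, ...) on one line, values as JSON. servo_tool: Moves the arm, as the interface text tells. Its arguments: {"type":"object","properties":{"deltas":{"type":"array","items":{"type":"array","items":{"type":"number"}}},"squeeze":{"type":"number"}},"required":["deltas"]}

```bash
mkdir -p pics; cat > h.py <<'E'
import numpy as np, cv2
from scipy.spatial.transform import Rotation as R
from station import arm
def cam(f):
    o=np.array(f["orientation"],float)
    Rm=o if o.shape==(3,3) else (R.from_euler('xyz',o).as_matrix() if o.size==3 else R.from_quat(o).as_matrix())
    return np.array(f["position"]),Rm,np.array(f["K"])
def toworld(f,p): c,Rm,K=cam(f); return c+Rm@np.array(p)
def pix(f,u,v,z):
    c,Rm,K=cam(f); d=Rm@np.array([(u-K[0,2])/K[0,0],(v-K[1,2])/K[1,1],1]); return c+d*(z-c[2])/d[2]
def proj(f,p):
    c,Rm,K=cam(f); q=Rm.T@(np.array(p)-c); q=K@(q/q[2]); return q[:2]
def save(n,im): cv2.imwrite('pics/'+n,im[:,:,::-1])
E
python3 - <<'E'
from h import *
for n in ("top","scene"):
    f=arm.grab_frame(n); save(n+'0.png',f["color"]); print(n,f["position"],f["orientation"],f["K"])
    for q in ("elbow","outlet","elbow_grip","port","index","mouth","stand","cup","block"):
        print(q,[(np.round(toworld(f,d["at"]),3).tolist(),np.round(proj(f,toworld(f,d["at"]))).tolist(),round(d["conf"],2)) for d in arm.recognise(q,f)[:3]])
s=arm.get_state();print(s)
E
```

```text
top [ 0.48546546 -0.0258016   0.92805152] [-3.11098114e+00 -1.35375777e-03 -1.58368668e+00] [[410.85340367   0.         320.59617377]
 [  0.         410.85340367 197.15157498]
 [  0.           0.           1.        ]]
elbow [([0.387, -0.253, 0.058], [428.0, 255.0], 0.98), ([0.343, -0.14, 0.063], [375.0, 277.0], 0.76), ([0.5, -0.157, 0.068], [382.0, 202.0], 0.67)]
outlet [([0.382, -0.251, 0.058], [427.0, 257.0], 0.93), ([0.504, -0.159, 0.066], [384.0, 200.0], 0.57)]
elbow_grip [([0.336, -0.139, 0.063], [375.0, 280.0], 0.74), ([0.382, -0.254, 0.058], [429.0, 257.0], 0.63), ([0.501, -0.16, 0.07], [384.0, 202.0], 0.61)]
port [([0.538, 0.115, 0.041], [255.0, 186.0], 0.73)]
index [([0.544, 0.109, 0.037], [257.0, 184.0], 0.63), ([0.504, -0.159, 0.072], [384.0, 200.0], 0.19)]
mouth [([0.54, 0.114, 0.045], [255.0, 185.0], 0.59)]
stand [([0.497, -0.152, 0.031], [378.0, 204.0], 0.56)]
cup [([0.709, -0.022, 0.023], [317.0, 109.0], 0.76)]
block [([0.678, -0.199, 0.041], [399.0, 120.0], 0.77)]
scene [ 0.07578029 -0.77637644  0.57499396] [-2.08804782  0.00844093 -0.528193  ] [[488.83626287   0.   
[... 916 characters left out ...]
269.0], 0.67)]
{'t': 1.0, 'q': array([ 1.53010612e+00,  3.58574717e-01,  1.18986516e-02, -3.64376056e-06,
       -1.22411955e+00, -2.88067805e-01]), 'qd': array([-5.27395584e-04, -1.17096119e-03, -4.20752638e-04,  5.28560695e-04,
       -3.27686757e-05,  5.60026651e-04]), 'joint_efforts': array([ 1.00365945e-03, -5.82387292e+01,  2.93311948e+01,  7.00183824e+00,
        1.27645847e-02, -2.39299345e-05]), 'eef_pos': array([0.217965  , 0.63880689, 0.18927636]), 'ee_rot': array([ 3.14159237e+00,  3.48909475e-06, -3.28759249e-01]), 'force': array([-0.01752249,  0.12880447, -0.01714383]), 'moment': array([-0.00569659, -0.03438344,  0.01665256]), 'gripper_force': 0.0, 'width': 0.08766300402121988}
```

```bash
python3 - <<'E'
import cv2,numpy as np
t=cv2.imread('pics/top0.png'); s=cv2.imread('pics/scene0.png')
a=cv2.resize(t[90:300,220:460],(686,600),interpolation=cv2.INTER_CUBIC)
cv2.imwrite('pics/a.png',a)
b=cv2.resize(s[150:350,230:430],(600,600),interpolation=cv2.INTER_CUBIC)
cv2.imwrite('pics/b.png',b)
E
```

```text
(no output)
```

View pics/a.png

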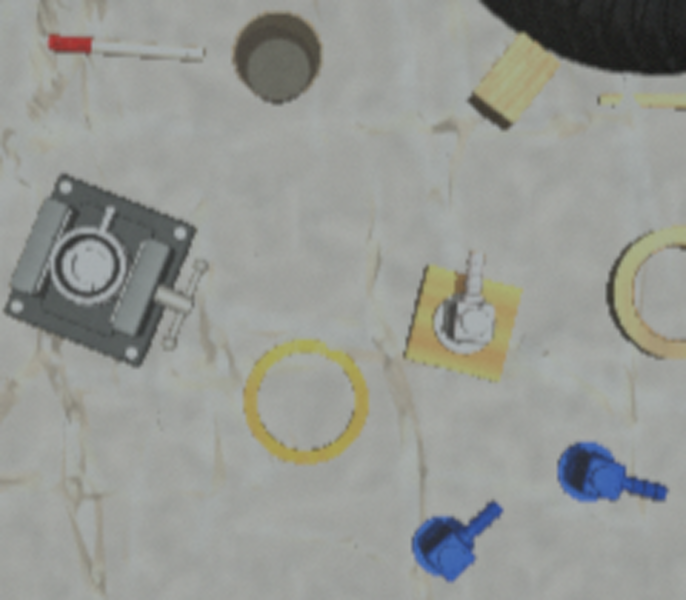

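View pics/b.png

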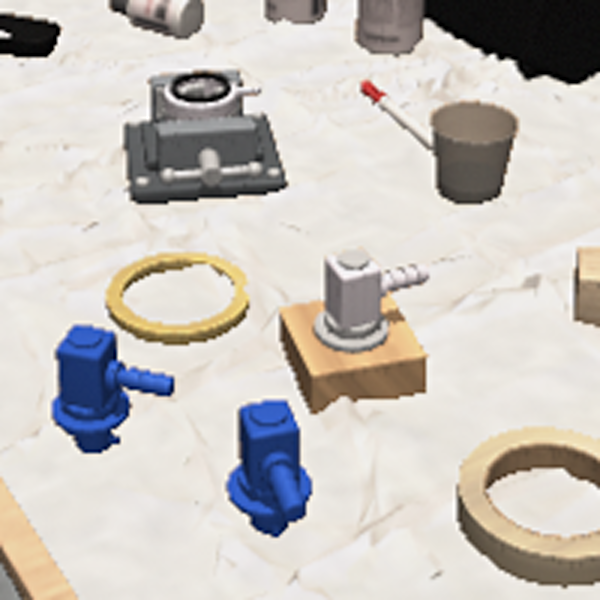

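The white-metal elbow in the wooden stand, top px (384,200), is the real one. The blue ones at (375,280) and (428,256) are look-alikes. The port's mouth is at about (251,183), with the rib tip at (258,163) pointing roughly +x. The grey cup is at (317,109) and the wooden block at (399,120).

```bash
cat >> h.py <<'E'
def fe_proj(f,p):
    c,Rm,K=cam(f); q=Rm.T@(np.array(p)-c); th=np.arctan2(np.hypot(q[0],q[1]),q[2]); ph=np.arctan2(q[1],q[0])
    return np.array([K[0,2]+K[0,0]*th*np.cos(ph),K[1,2]+K[1,1]*th*np.sin(ph)])
def fe_pix(f,u,v,z):
    c,Rm,K=cam(f); x=(u-K[0,2])/K[0,0];y=(v-K[1,2])/K[1,1];r=np.hypot(x,y)+1e-12
    d=Rm@np.array([np.sin(r)*x/r,np.sin(r)*y/r,np.cos(r)]); return c+d*(z-c[2])/d[2]
E
python3 - <<'E'
from h import *
f=arm.grab_frame("top")
g=lambda x,y:(220+x*.35,90+y*.35)
P=lambda x,y,z:pix(f,*g(x,y),z).round(4)
mo=P(90,265,.07);ti=P(110,209,.066);print("port",mo,ti,np.linalg.norm((ti-mo)[:2]),np.arctan2(*(ti-mo)[1::-1]))
cap=P(475,320,.085);fl=P(464,324,.036);tip=P(475,252,.066);print("elbow",cap,fl,tip,np.linalg.norm((tip-cap)[:2]),np.arctan2(*(tip-cap)[1::-1]),np.arctan2(*(tip-fl)[1::-1]))
st=[P(*c,.032) for c in((427,264),(521,288),(500,380),(406,357))];print("stand",np.mean(st,0),st)
E
```

```text
port [0.5437 0.1168 0.07  ] [0.5851 0.1024 0.066 ] 0.043832864382789306 -0.33473683731681464
elbow [ 0.4996 -0.1619  0.085 ] [ 0.4975 -0.1614  0.036 ] [ 0.5499 -0.1659  0.066 ] 0.050458795070829884 -0.07935586484693355 -0.08566767527352978
stand [ 0.498925 -0.16165   0.032   ] [array([ 0.5438, -0.1345,  0.032 ]), array([ 0.5245, -0.2061,  0.032 ]), array([ 0.4545, -0.1887,  0.032 ]), array([ 0.4729, -0.1173,  0.032 ])]
```

Call:
servo_tool(deltas=[[-1,10,8,-1,0,0,0],[-1,20,17,-3,0,0,0],[-1,26,22,-3,0,0,0],[-1,26,22,-3,0,0,0],[-1,26,22,-3,0,0,0],[-1,26,22,-3,0,0,0],[-1,26,22,-3,0,0,0],[-1,26,22,-3,0,0,0],[-1,26,22,-3,0,0,0],[-1,26,22,-3,0,0,0],[-1,26,22,-3,0,0,0],[-1,26,22,-3,0,0,0],[-1,26,22,-3,0,0,0],[-1,26,22,-3,0,0,0],[-1,26,22,-3,0,0,0],[-1,26,22,-3,0,0,0],[-1,26,22,-3,0,0,0],[-1,26,22,-3,0,0,0],[-1,26,22,-3,0,0,0],[-1,10,8,-1,0,0,0]], squeeze=40)

```text
t: 2.72
eef_pos: [0.5439, 0.0945, 0.2458]
ee_rot: [3.141, -0.001, -0.331]
force: [-0.5, 0.4, -0.3]
width: 0.0877
gripper_force: 0.0
```

```bash
python3 - <<'E'
from h import *
f=arm.grab_frame("wrist"); s=arm.get_state(); print(s["eef_pos"],s["ee_rot"],s["t"],f["position"],f["orientation"],f["K"][0])
m=fe_proj(f,[.5437,.1168,.07]);t=fe_proj(f,[.5851,.1024,.066]);e=fe_proj(f,[.499,-.162,.087]);print(m,t,e)
save('w1.png',f["color"])
x,y=[int(v) for v in np.clip(m,[100,75],[540,325])]
im=f["color"][y-75:y+75,x-100:x+100];print(x-100,y-75)
save('w1c.png',cv2.resize(im,(800,600),interpolation=cv2.INTER_CUBIC))
np.savez('w1.npz',**{k:f[k] for k in("color","K","position","orientation")})
E
```

```text
[0.54423568 0.09419013 0.24561674] [ 3.14113062e+00 -7.18961623e-04 -3.31757841e-01] 2.7667 [0.60826432 0.07195853 0.4406822 ] [ 2.88078863e+00 -1.17613837e-04 -1.90060929e+00] [309.70691629   0.         316.32482492]
[298.68485616 182.23483042] [298.67397117 146.15989638] [511.26976615 151.65981183]
198 107
```

View pics/w1c.png

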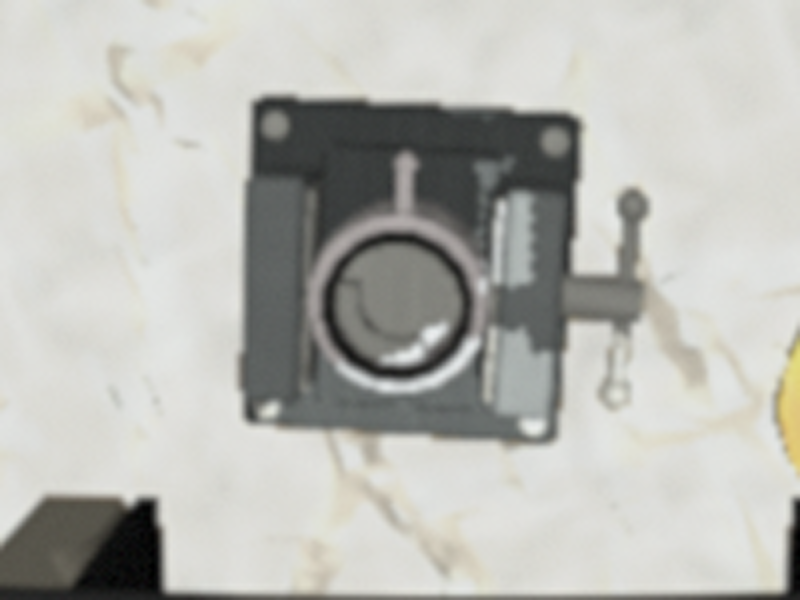

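The wrist view shows the port's gasket ring centred at full px (297.6,183.5) and the rib tip at (299.2,144.5), pointing up the image.

```bash
python3 - <<'E'
from h import *
f=dict(np.load('w1.npz'))
m=fe_pix(f,198+398.5/4,107+306/4,.072);r=fe_pix(f,198+398/4,107+303/4,.07);t=fe_pix(f,198+405/4,107+150/4,.064)
print(m,r,t,np.linalg.norm((t-m)[:2]),np.arctan2(*(t-m)[1::-1]))
for d in((325,306),(472,306),(398,233),(398,380)): print(fe_pix(f,198+d[0]/4,107+d[1]/4,.073))
# vise base edge lines for yaw
c=[fe_pix(f,198+a/4,107+b/4,z) for a,b,z in((254,98,.0),(578,114,.0),(556,440,.0),(243,420,.0))]
print(c)
g=cv2.cvtColor(f["color"],cv2.COLOR_RGB2GRAY)[160:206,275:321]
cv2.imwrite('pics/in.png',cv2.resize(cv2.createCLAHE(4,(2,2)).apply(g),(598,598),interpolation=cv2.INTER_CUBIC))
E
```

```text
[0.54298904 0.11830766 0.072     ] [0.54356758 0.11838854 0.07      ] [0.58666445 0.10122634 0.064     ] 0.04689683531150123 -0.37280798575489255
[0.55051175 0.13940353 0.073     ]
[0.53591937 0.09709379 0.073     ]
[0.56430407 0.11081501 0.073     ]
[0.5213192  0.12618238 0.073     ]
[array([0.6189279 , 0.15091486, 0.        ]), array([0.57541917, 0.04393039, 0.        ]), array([0.46300697, 0.08890504, 0.        ]), array([0.50835029, 0.1977179 , 0.        ])]
```

Call:
servo_tool(deltas=[[-1,2,12,4,0,0,0],[-1,4,26,8,0,0,0],[-1,4,26,8,0,0,0],[-1,4,26,8,0,0,0],[-1,4,26,8,0,0,0],[-1,4,26,9,0,0,0],[-1,4,26,9,0,0,0],[-1,4,26,9,0,0,0],[-1,4,26,9,0,0,0],[-1,4,24,9,0,0,0],[-1,3,12,5,0,0,-2],[-1,0,0,0,0,0,-5],[-1,0,0,0,0,0,-5],[-1,0,0,0,0,0,-2.4],[-1,0,0,0,0,0,0]])

```text
t: 4.02
eef_pos: [0.4981, -0.1574, 0.1591]
ee_rot: [-3.141, 0.0, -0.075]
force: [-0.4, -0.1, -0.4]
width: 0.0874
gripper_force: 0.0
```

```bash
python3 - <<'E'
from h import *
f=arm.grab_frame("wrist"); s=arm.get_state(); print(s["eef_pos"],s["ee_rot"],s["t"])
e=np.array([.499,-.162,0]);
m=fe_proj(f,[.499,-.162,.087]);t=fe_proj(f,[.551,-.166,.066]);print(m,t)
x,y=[int(v) for v in np.clip(m,[80,60],[560,340])]
im=f["color"][y-60:y+60,x-80:x+80];print(x-80,y-60)
save('w2c.png',cv2.resize(im,(800,600),interpolation=cv2.INTER_CUBIC))
np.savez('w2.npz',**{k:f[k] for k in("color","K","position","orientation")})
E
```

```text
[ 0.49820676 -0.15727565  0.15916108] [-3.14143638e+00  1.25710055e-04 -7.79785917e-02] 4.0667
[321.30156215 195.7749578 ] [321.26711066 135.55495096]
241 135
```

View pics/w2c.png

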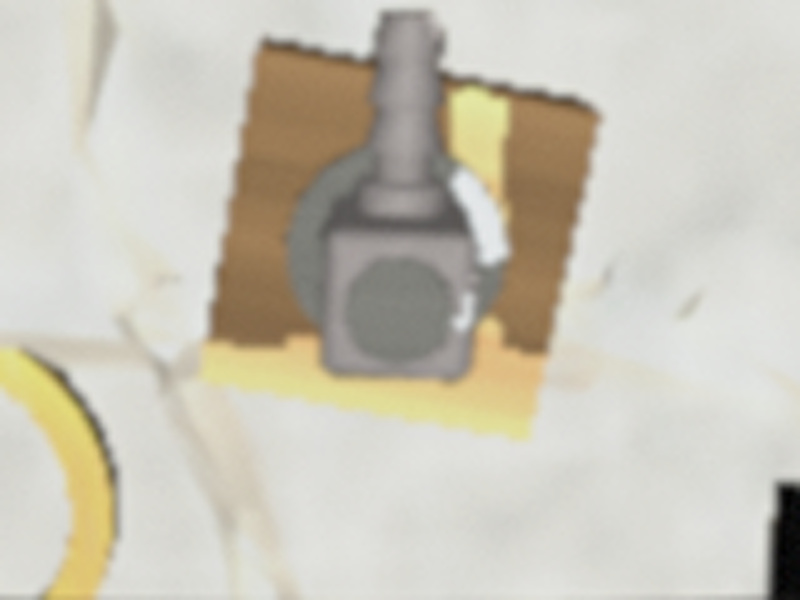

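The crop confirms the white elbow in the stand. The cap centre is at crop (399,307), the outlet tip at (409,12), and the flange spans crop x 288 to 508.

```bash
python3 - <<'E'
from h import *
f=dict(np.load('w2.npz')); g=lambda x,y,z:fe_pix(f,241+x/5,135+y/5,z)
c=g(399,306,.087);t=g(409,12,.067);print(c,t,np.linalg.norm((t-c)[:2]),np.arctan2(*(t-c)[1::-1]))
l=g(288,245,.037);r=g(509,245,.037);print((l+r)/2,np.linalg.norm(l-r))
a=g(325,376,.084);b=g(468,378,.084);print("edge yaw",np.arctan2(*(b-a)[1::-1])+np.pi/2,np.linalg.norm(a-b))
a=g(330,235,.084);b=g(473,236,.084);print("edge yaw",np.arctan2(*(b-a)[1::-1])+np.pi/2)
E
```

```text
[ 0.49864438 -0.16152809  0.087     ] [ 0.54924183 -0.16727387  0.067     ] 0.05092265210087674 -0.1130743383306207
[ 0.4991539  -0.16216404  0.037     ] 0.04628068097810762
edge yaw -0.08892955310976403 0.02605413726901561
edge yaw -0.08056627180306308
```

Call:
servo_tool(deltas=[[-1,1,4.7,0,0,0,1],[-1,0,0,15,0,0,0],[-1,0,0,20,0,0,0],[-1,0,0,20,0,0,0],[-1,0,0,20,0,0,0],[-1,0,0,15,0,0,0],[-1,0,0,12,0,0,0],[-1,0,0,6,0,0,0],[-1,0,0,2,0,0,0],[-0.3,0,0,0,0,0,0],[0,0,0,0,0,0,0],[0.2,0,0,0,0,0,0],[0.4,0,0,0,0,0,0],[1,0,0,0,0,0,0],[1,0,0,0,0,0,0],[1,0,0,0,0,0,0],[1,0,0,0,0,0,0]], squeeze=40)

```text
t: 5.48
eef_pos: [0.4996, -0.1623, 0.0494]
ee_rot: [-3.142, -0.0, -0.095]
force: [0.3, -0.2, -0.7]
width: 0.0401
gripper_force: 0.0
```

Call:
servo_tool(deltas=[[1,0,0,0,0,0,0],[1,0,0,0,0,0,0],[1,0,0,0,0,0,0],[1,0,0,0,0,0,0],[1,0,0,0,0,0,0],[1,0,0,0,0,0,0]])

```text
t: 5.98
eef_pos: [0.5022, -0.1616, 0.0518]
ee_rot: [-3.141, -0.005, -0.094]
force: [-3.3, 9.7, 23.1]
width: 0.0024
gripper_force: 11.4
```

```bash
python3 - <<'E'
from h import *
s=arm.get_state(); print(s["eef_pos"],s["ee_rot"],s["width"],s["gripper_force"],s["force"],s["moment"])
f=arm.grab_frame("scene");a=f["color"][150:350,230:430]
g=arm.grab_frame("wrist");b=g["color"][120:320,220:420]
im=np.hstack([cv2.resize(i,(400,400),interpolation=cv2.INTER_CUBIC) for i in(a,b)]);save('c1.png',im)
E
```

```text
[ 0.50216242 -0.16164251  0.05180489] [-3.1409004  -0.00492263 -0.0937736 ] 0.0023647536845002658 11.367875973537593 [-3.31993841  9.74734847 23.11082557] [3.60869442 1.19163991 0.03441117]
```

View pics/c1.png

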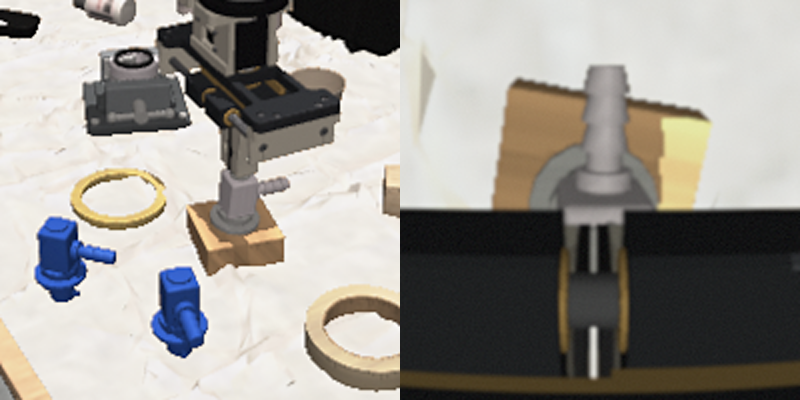

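```bash
python3 - <<'E'
from h import *
f=arm.grab_frame("scene"); s=arm.get_state(); p=s["eef_pos"]
im=f["color"].copy(); 
pts={'tcp':p,'cap':[.499,-.162,.087],'fl':[.499,-.162,.037]}
u,v=330,225
big=cv2.resize(im[v-75:v+75,u-100:u+100],(800,600),interpolation=cv2.INTER_CUBIC)
for k,q in pts.items():
    a=(proj(f,q)-[u-100,v-75])*4; print(k,a); cv2.circle(big,tuple(int(x) for x in a),4,(255,0,0),-1)
save('c2.png',big)
E
```

```text
tcp [474.46744625 403.56773054]
cap [471.29516018 342.22152321]
fl [468.61649856 432.01937174]
```

View pics/c2.png

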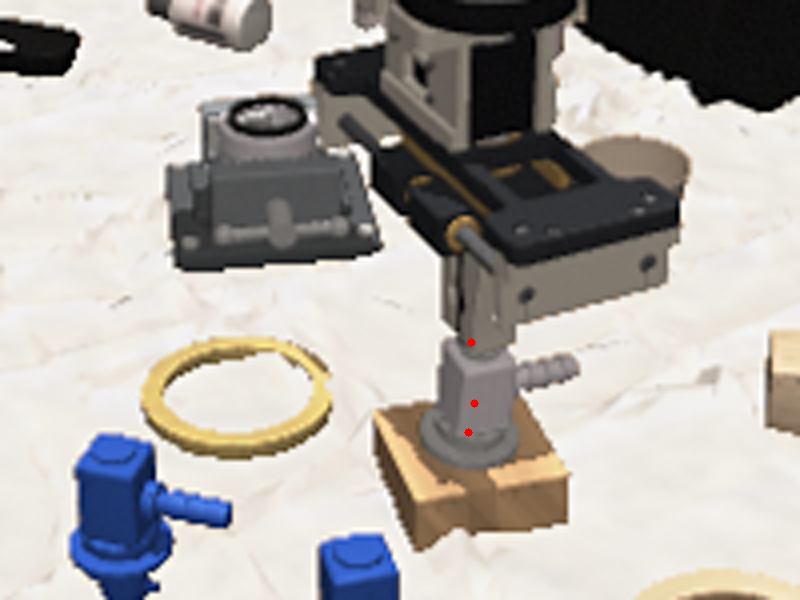

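The picture shows the shut fingertips standing on the cap at about z = 0.086, while the reported TCP is z = 0.052. The fingers sit about 35 mm higher than reported. I'll lift off and measure this.

Call:
servo_tool(deltas=[[1,0,0,-10,0,0,0],[1,0,0,-20,0,0,0],[1,0,0,-20,0,0,0],[1,0,0,-10,0,0,0],[1,0,0,0,0,0,0],[1,0,0,0,0,0,0]])

```text
t: 6.63
eef_pos: [0.4996, -0.1623, 0.1095]
ee_rot: [-3.141, -0.001, -0.095]
force: [-0.5, 0.4, -1.4]
width: 0.0002
gripper_force: 0.0
```

```bash
python3 - <<'E'
from h import *
f=arm.grab_frame("scene"); w=arm.grab_frame("wrist"); s=arm.get_state(); p=s["eef_pos"]; print(p,s["ee_rot"],s["width"],s["force"],s["t"])
Rt=R.from_euler('xyz',s["ee_rot"]).as_matrix()
a=proj(f,p).astype(int); a[1]-=15
A=cv2.resize(f["color"][a[1]-50:a[1]+50,a[0]-50:a[0]+50],(400,400),interpolation=cv2.INTER_CUBIC)
b=fe_proj(w,p).astype(int); 
B=cv2.resize(w["color"][b[1]-50:b[1]+50,b[0]-50:b[0]+50],(400,400),interpolation=cv2.INTER_CUBIC)
for k in(0,.0175,.035,.052):
    q=p+[0,0,k]; u=(proj(f,q)-a+50)*4; v=(fe_proj(w,q)-b+50)*4; print(k,u,v)
    cv2.circle(A,tuple(u.astype(int)),2,(255,0,0),-1);cv2.circle(B,tuple(v.astype(int)),2,(255,0,0),-1)
print(a,b,Rt.T@(np.array(w["position"])-p))
save('d.png',np.hstack([A,B]))
E
```

```text
[ 0.49880086 -0.16226648  0.10838572] [-3.14146649e+00  1.30829993e-03 -9.52356387e-02] 0.0004768260172188755 [-0.40214756 -0.23960607 -1.00193298] 6.7333
0 [200.44658565 262.66031892] [200.4000186  200.65082211]
0.0175 [201.44336708 229.23523138] [200.26209316 238.41302908]
0.035 [202.46021898 195.13712036] [200.09876616 283.25258884]
0.052 [203.46781708 161.34931733] [199.90901825 335.51495811]
[348 210] [316 224] [ 6.83243428e-02  1.57199267e-04 -1.95207481e-01]
```

View pics/d.png

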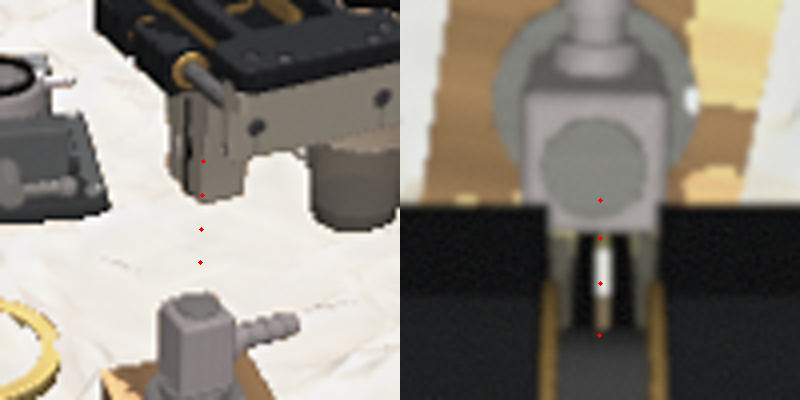

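The tips sit 35 mm above the reported TCP in both views: at (215,195) in the scene view and at the pads' front edge in the wrist view. I'll reopen and grasp 34 mm lower, watching the force.

Call:
servo_tool(deltas=[[-1,0,0,0,0,0,0],[-1,0,0,0,0,0,0],[-1,0,0,0,0,0,0],[-1,0,0,0,0,0,0],[-1,0,0,0,0,0,0],[-1,0,0,0,0,0,0],[-1,0,0,0,0,0,0],[-1,0,0,0,0,0,0],[-1,0,0,0,0,0,0],[-1,0,0,0,0,0,0],[-1,0,0,0,0,0,0],[-1,0,0,0,0,0,0],[-1,0,0,15,0,0,0],[-1,0,0,20,0,0,0],[-1,0,0,15,0,0,0],[-1,0,0,10,0,0,0],[-1,0,0,10,0,0,0],[-1,0,0,8,0,0,0],[-1,0,0,0,0,0,0]])

```text
t: 8.32
eef_pos: [0.4987, -0.1623, 0.0298]
ee_rot: [3.141, 0.002, -0.095]
force: [-0.5, 0.7, 0.0]
width: 0.088
gripper_force: 0.0
```

Call:
servo_tool(deltas=[[-1,0,0,5,0,0,0],[-1,0,0,5,0,0,0],[-1,0,0,4,0,0,0],[-1,0,0,1,0,0,0],[-1,0,0,0,0,0,0]])

```text
t: 8.73
eef_pos: [0.4994, -0.1623, 0.0161]
ee_rot: [3.142, 0.0, -0.095]
force: [0.7, -0.1, -0.7]
width: 0.0876
gripper_force: 0.0
```

Call:
servo_tool(deltas=[[1,0,0,0,0,0,0],[1,0,0,0,0,0,0],[1,0,0,0,0,0,0],[1,0,0,0,0,0,0],[1,0,0,0,0,0,0],[1,0,0,0,0,0,0],[1,0,0,0,0,0,0],[1,0,0,0,0,0,0],[1,0,0,0,0,0,0],[1,0,0,0,0,0,0]])

```text
t: 9.57
eef_pos: [0.4994, -0.1623, 0.0162]
ee_rot: [-3.142, 0.0, -0.095]
force: [0.5, 0.0, 0.8]
width: 0.0277
gripper_force: 40.0
```

Gripped (27.7 mm). Lifting and moving beside the port for a close measurement.

Call:
servo_tool(deltas=[[1,0,0,-5,0,0,0],[1,0,0,-15,0,0,0],[1,0,0,-20,0,0,0],[1,0,0,-20,0,0,0],[1,0,0,-20,0,0,0],[1,0,0,-15,0,0,0],[1,2,-10,-5,0,0,0],[1,3,-20,0,0,0,0],[1,3,-21,0,0,0,0],[1,3,-21,0,0,0,0],[1,3,-21,0,0,0,0],[1,3,-21,0,0,0,0],[1,3,-21,0,0,0,0],[1,3,-21,0,0,0,0],[1,3,-21,0,0,0,0],[1,3,-16,0,0,0,0],[1,2,-8,0,0,0,0],[1,0,0,0,0,0,0],[1,0,0,0,0,0,0]])

```text
t: 11.15
eef_pos: [0.5491, 0.035, 0.1158]
ee_rot: [3.141, 0.001, -0.094]
force: [-0.0, -1.6, -2.5]
width: 0.0274
gripper_force: 40.0
```

```bash
python3 - <<'E'
from h import *
w=arm.grab_frame("wrist"); s=arm.get_state(); print(s["eef_pos"],s["ee_rot"],s["width"],s["force"],s["t"],w["position"])
m=fe_proj(w,[.543,.118,.073]); t=fe_proj(w,[.586,.101,.064]); print(m,t)
x,y=int(m[0])-70,int(m[1])-65; print(x,y)
save('e.png',cv2.resize(w["color"][y:y+100,x:x+133],(798,600),interpolation=cv2.INTER_CUBIC))
np.savez('w3.npz',**{k:w[k] for k in("color","K","position","orientation")})
E
```

```text
[0.54894239 0.03456706 0.11588608] [ 3.14122513e+00  9.29894355e-04 -9.48659974e-02] 0.027548102389638996 [ 0.11959754  0.42727875 -1.49597722] 11.2 [0.61719193 0.02851399 0.31053889]
[218.3085981  221.77893157] [232.20223115 167.29763458]
148 156
```

View pics/e.png

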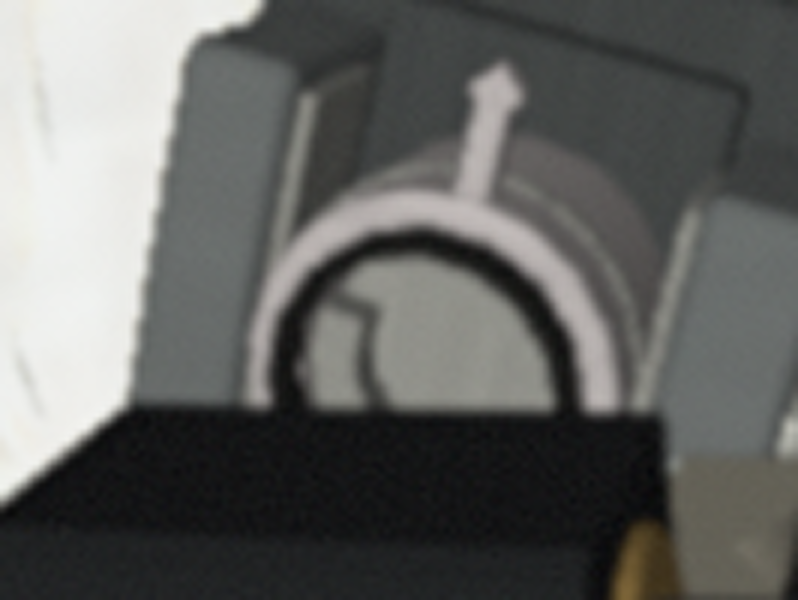

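Half the port shows: the rim arc, the rib tip at crop (500,65), and a slot edge corner at crop (375,308). I'll fit these numerically.

```bash
python3 - <<'E'
from h import *
from scipy.optimize import least_squares
f=dict(np.load('w3.npz')); G=lambda x,y,z:fe_pix(f,148+(x)/6,156+(y)/6,z)
col=f["color"].astype(float).mean(2)
sm=cv2.GaussianBlur(cv2.resize(col,None,fx=4,fy=4,interpolation=cv2.INTER_CUBIC),(0,0),2)
def edge(c,z,r,sgn,f=f,angs=np.linspace(-1.2,1.2,60),sm=sm):
    # strongest radial gradient within +-3mm of r
    P=[]
    for a in angs:
        rr=np.arange(r-.003,r+.003,.0002)
        pts=np.array([fe_proj(f,[c[0]+q*np.cos(a),c[1]+q*np.sin(a),z]) for q in rr])*4+1.5
        v=cv2.remap(sm.astype(np.float32),pts[:,0].astype(np.float32)[None],pts[:,1].astype(np.float32)[None],cv2.INTER_LINEAR)[0]
        g=np.gradient(v)*sgn; i=g[2:-2].argmax()+2
        if g[i]>2 and 2<i<len(rr)-3: P.append([c[0]+rr[i]*np.cos(a),c[1]+rr[i]*np.sin(a)])
    return np.array(P)
def fit(P): 
    s=least_squares(lambda q:np.hypot(P[:,0]-q[0],P[:,1]-q[1])-q[2],[.543,.118,.025],loss='soft_l1',f_scale=.0004); return s.x.round(5),np.abs(s.fun).mean().round(5),len(P)
c=np.array([.5432,.118])
for z,r,sg,n in((.0715,.023,1,'gasket out'),(.07,.0285,-1,'rim')):
    cc=c
    for _ in range(3):
        P=edge(cc,z,r,sg,angs=np.linspace(-.8,1.5,70)-.1); F=fit(P); cc=F[0][:2]
    print(n,F)
f1=dict(np.load('w1.npz')); col=f1["color"].astype(float).mean(2)
sm1=cv2.GaussianBlur(cv2.resize(col,None,fx=4,fy=4,interpolation=cv2.INTER_CUBIC),(0,0),2)
for z,r,sg,n in((.0715,.023,1,'gasket out'),(.07,.0285,-1,'rim')):
    cc=c
    for _ in range(3):
        P=edge(cc,z,r,sg,f=f1,angs=np.linspace(-3.1,3.1,100),sm=sm1); F=fit(P); cc=F[0][:2]
    print('w1',n,F)
t=G(500,62,.064);tb=G(475,190,.064);print('tip',t,'rib yaw',np.arctan2(*(t-tb)[1::-1]),np.arctan2(t[1]-.118,t[0]-.5432),np.hypot(t[1]-.118,t[0]-.5432))
for q in((325,290),(340,298),(375,310),(362,350),(375,395)): p=G(*q,.064); d=p[:2]-c; print(q,d.round(4),np.hypot(*d).round(4),(np.arctan2(d[1],d[0])+.375).round(3))
E
```

```text
gasket out (array([0.54267, 0.11822, 0.02418]), np.float64(0.00017), 70)
rim (array([0.54446, 0.1182 , 0.02752]), np.float64(0.00029), 70)
w1 gasket out (array([0.54346, 0.11915, 0.02293]), np.float64(0.00015), 100)
w1 rim (array([0.54369, 0.11922, 0.02793]), np.float64(0.00035), 98)
tip [0.58688257 0.10163021 0.064     ] rib yaw -0.3506838032225314 -0.3585464396413129 0.04664908189376916
(325, 290) [0.0139 0.0154] 0.0208 1.212
(340, 298) [0.0125 0.0133] 0.0183 1.191
(375, 310) [0.0103 0.0082] 0.0131 1.049
(362, 350) [0.0045 0.0114] 0.0123 1.571
(375, 395) [-0.0025  0.0107] 0.011 2.174
```

Call:
servo_tool(deltas=[[1,0,0,0,0,0,-3.3],[1,0,0,0,0,0,-6],[1,0,0,0,0,0,-6.5],[1,0,0,0,0,0,-6.5],[1,0,0,0,0,0,-6.5],[1,0,0,0,0,0,-6.5],[1,0,0,0,0,0,-6.5],[1,0,0,0,0,0,-6.5],[1,0,0,0,0,0,-6.5],[1,0,0,0,0,0,-5],[1,0,0,0,0,0,-1.5],[1,8,-6,0,0,0,0],[1,14,-11,0,0,0,0],[1,16,-12,0,0,0,0],[1,14,-11,0,0,0,0],[1,9,-7,0,0,0,0],[1,5.6,-4.5,0,0,0,0],[1,0,0,0,0,0,0],[1,0,0,0,0,0,0]])

```text
t: 12.78
eef_pos: [0.544, 0.1187, 0.1162]
ee_rot: [-3.141, 0.0, 0.975]
force: [0.1, 0.5, -2.8]
width: 0.0278
gripper_force: 40.0
```

Call:
servo_tool(deltas=[[1,-0.2,0.3,8,0,0,0],[1,0,0,12,0,0,0],[1,0,0,10,0,0,0],[1,0,0,6,0,0,0],[1,0,0,2,0,0,0],[1,0,0,0,0,0,0],[1,0,0,0,0,0,0]])

```text
t: 13.37
eef_pos: [0.5445, 0.1184, 0.0784]
ee_rot: [3.141, 0.0, 0.975]
force: [-0.3, 1.1, -1.4]
width: 0.0278
gripper_force: 40.0
```

Call:
servo_tool(deltas=[[1,0,0,1,0,0,0],[1,0,0,1,0,0,0],[1,0,0,0.5,0,0,0],[1,0,0,0,0,0,0]])

```text
t: 13.7
eef_pos: [0.5443, 0.1186, 0.0759]
ee_rot: [3.142, -0.0, 0.975]
force: [-0.1, 0.1, -2.2]
width: 0.0278
gripper_force: 40.0
```

Call:
servo_tool(deltas=[[1,0,-0.4,0,0,0,0],[1,0,0,1,0,0,0],[1,0,0,0.7,0,0,0],[1,0,0,0,0,0,0]])

```text
t: 14.03
eef_pos: [0.5439, 0.1188, 0.0739]
ee_rot: [-3.141, 0.0, 0.975]
force: [0.7, 0.1, -2.0]
width: 0.0278
gripper_force: 40.0
```

Call:
servo_tool(deltas=[[1,0,0,0.7,0,0,0],[1,0,0,0.5,0,0,0],[1,0,0,0,0,0,0]])

```text
t: 14.28
eef_pos: [0.5439, 0.1187, 0.0727]
ee_rot: [-3.142, 0.0, 0.975]
force: [0.1, -0.5, -1.6]
width: 0.0276
gripper_force: 40.0
```

Call:
servo_tool(deltas=[[1,0,0,0.7,0,0,0],[1,0,0,0.5,0,0,0],[1,0,0,0,0,0,0]])

```text
t: 14.53
eef_pos: [0.5441, 0.1189, 0.0717]
ee_rot: [3.141, -0.0, 0.975]
force: [0.0, 0.3, -1.3]
width: 0.0277
gripper_force: 40.0
```

Call:
servo_tool(deltas=[[1,0,0,0.7,0,0,0],[1,0,0,0.5,0,0,0],[1,0,0,0,0,0,0]])

```text
t: 14.78
eef_pos: [0.5443, 0.119, 0.0705]
ee_rot: [3.141, -0.001, 0.975]
force: [1.3, 2.0, -1.6]
width: 0.0276
gripper_force: 40.0
```

Call:
servo_tool(deltas=[[1,0,0,0.6,0,0,0],[1,0,0,0.5,0,0,0],[1,0,0,0,0,0,0]])

```text
t: 15.03
eef_pos: [0.5443, 0.1191, 0.0694]
ee_rot: [3.141, -0.001, 0.975]
force: [1.1, 2.6, -1.9]
width: 0.0279
gripper_force: 40.0
```

Call:
servo_tool(deltas=[[1,0,0,0.4,0,0,0],[1,0,0,0,0,0,0],[1,0,0,0,0,0,0]])

```text
t: 15.28
eef_pos: [0.5443, 0.119, 0.0692]
ee_rot: [3.141, -0.001, 0.975]
force: [0.4, 2.8, -1.0]
width: 0.0276
gripper_force: 40.0
```

Call:
servo_tool(deltas=[[1,0.3,-0.1,0.4,0,0,0],[1,0,0,0.3,0,0,0],[1,0,0,0,0,0,0]])

```text
t: 15.53
eef_pos: [0.5444, 0.1191, 0.0689]
ee_rot: [3.141, -0.001, 0.975]
force: [0.8, 3.1, 4.9]
width: 0.0277
gripper_force: 40.0
```

Call:
servo_tool(deltas=[[1,0.3,-0.1,0,0,0,1.5],[1,0,0,0,0,0,1.5],[1,0,0,0,0,0,1.5],[1,0,0,0,0,0,1.5]])

```text
t: 15.87
eef_pos: [0.5448, 0.119, 0.0688]
ee_rot: [3.14, -0.0, 0.869]
force: [1.9, -0.7, 2.3]
width: 0.0277
gripper_force: 40.0
```

Call:
servo_tool(deltas=[[1,0,0,0,0,0,1.5],[1,0,0,0,0,0,1.5],[1,0,0,0,0,0,1.5],[1,0,0,0,0,0,1.5]])

```text
t: 16.2
eef_pos: [0.5443, 0.1192, 0.0684]
ee_rot: [3.141, -0.0, 0.764]
force: [0.3, 0.8, -0.6]
width: 0.0277
gripper_force: 40.0
```

Call:
servo_tool(deltas=[[1,0,0,0,0,0,1.5],[1,0,0,0,0,0,1.5],[1,0,0,0,0,0,1.5],[1,0,0,0,0,0,1.5]])

```text
t: 16.53
eef_pos: [0.5441, 0.1192, 0.068]
ee_rot: [3.141, 0.0, 0.659]
force: [3.0, 1.2, -2.1]
width: 0.0278
gripper_force: 40.0
```

Call:
servo_tool(deltas=[[1,0,0,0.6,0,0,0],[1,0,0,0.3,0,0,0],[1,0,0,0,0,0,0]])

```text
t: 16.78
eef_pos: [0.5441, 0.1192, 0.0672]
ee_rot: [3.142, 0.0, 0.662]
force: [1.9, 1.5, -1.4]
width: 0.0277
gripper_force: 40.0
```

Call:
servo_tool(deltas=[[1,0,0,0.7,0,0,0],[1,0,0,0.7,0,0,0],[1,0,0,0.3,0,0,0],[1,0,0,0,0,0,0]])

```text
t: 17.12
eef_pos: [0.5442, 0.1193, 0.0657]
ee_rot: [3.141, 0.0, 0.661]
force: [2.1, 0.7, -1.0]
width: 0.0278
gripper_force: 40.0
```

Call:
servo_tool(deltas=[[1,0,0,0.7,0,0,0],[1,0,0,0.7,0,0,0],[1,0,0,0.3,0,0,0],[1,0,0,0,0,0,0]])

```text
t: 17.45
eef_pos: [0.5442, 0.1193, 0.0639]
ee_rot: [3.141, -0.0, 0.661]
force: [2.5, 0.2, 0.1]
width: 0.0275
gripper_force: 40.0
```

The pins have entered the slot. Lowering gently to the thread floor.

Call:
servo_tool(deltas=[[1,0,0,0.8,0,0,0],[1,0,0,0.8,0,0,0],[1,0,0,0.8,0,0,0],[1,0,0,0.6,0,0,0],[1,0,0,0,0,0,0]])

```text
t: 17.87
eef_pos: [0.5442, 0.1193, 0.0607]
ee_rot: [3.142, 0.0, 0.661]
force: [4.0, -2.0, -1.0]
width: 0.028
gripper_force: 40.0
```

Call:
servo_tool(deltas=[[1,0,0,0.8,0,0,0],[1,0,0,0.8,0,0,0],[1,0,0,0.8,0,0,0],[1,0,0,0.5,0,0,0],[1,0,0,0,0,0,0]])

```text
t: 18.28
eef_pos: [0.5442, 0.1194, 0.0579]
ee_rot: [3.142, -0.0, 0.661]
force: [2.6, -1.5, -0.9]
width: 0.0278
gripper_force: 40.0
```

Call:
servo_tool(deltas=[[1,0,0,0.6,0,0,0],[1,0,0,0.6,0,0,0],[1,0,0,0,0,0,0]])

```text
t: 18.53
eef_pos: [0.5442, 0.1194, 0.0568]
ee_rot: [3.142, -0.0, 0.661]
force: [2.7, -1.5, -0.5]
width: 0.0276
gripper_force: 40.0
```

Dropped to origin about 72.6 mm. Now screwing clockwise (+az), following the thread down.

Call:
servo_tool(deltas=[[1,0,0,0.3,0,0,0],[1,0,0,0.2,0,0,2],[1,0,0,0.2,0,0,3],[1,0,0,0.2,0,0,3],[1,0,0,0.2,0,0,3],[1,0,0,0,0,0,0]])

```text
t: 19.03
eef_pos: [0.5442, 0.1195, 0.056]
ee_rot: [3.142, -0.0, 0.467]
force: [2.3, -0.3, 3.6]
width: 0.0275
gripper_force: 40.0
```

Call:
servo_tool(deltas=[[1,0,0,0.2,0,0,3],[1,0,0,0.2,0,0,3],[1,0,0,0.2,0,0,3],[1,0,0,0.2,0,0,3],[1,0,0,0,0,0,0]])

```text
t: 19.45
eef_pos: [0.5445, 0.1195, 0.0555]
ee_rot: [3.142, -0.001, 0.258]
force: [1.8, -1.5, 6.0]
width: 0.0282
gripper_force: 40.0
```

Call:
servo_tool(deltas=[[1,0,0,0.2,0,0,3],[1,0,0,0.2,0,0,3],[1,0,0,0.2,0,0,3],[1,0,0,0.2,0,0,3],[1,0,0,0,0,0,0]])

```text
t: 19.87
eef_pos: [0.5445, 0.1196, 0.055]
ee_rot: [-3.141, -0.001, 0.049]
force: [0.2, -0.3, 9.0]
width: 0.028
gripper_force: 40.0
```

Call:
servo_tool(deltas=[[1,0,0,0.2,0,0,3],[1,0,0,0.2,0,0,3],[1,0,0,0.2,0,0,3],[1,0,0,0.2,0,0,3],[1,0,0,0,0,0,0]])

```text
t: 20.28
eef_pos: [0.5447, 0.1197, 0.0545]
ee_rot: [-3.141, -0.001, -0.16]
force: [-0.2, 0.8, 10.3]
width: 0.0279
gripper_force: 40.0
```

```bash
python3 - <<'E'
from h import *
s=arm.get_state();print(s["eef_pos"],s["ee_rot"],s["force"],s["moment"],s["t"])
E
```

```text
[0.54468088 0.11966994 0.05452744] [-3.14101105e+00 -1.27227133e-03 -1.60049644e-01] [-0.22430017  0.84382684 10.33896428] [-0.17559668  0.06254435 -0.02923137] 20.2833
```

Call:
servo_tool(deltas=[[1,0,0,0.2,0,0,3],[1,0,0,0.2,0,0,3],[1,0,0,0.2,0,0,3],[1,0,0,0.1,0,0,2],[1,0,0,0,0,0,1],[1,0,0,0,0,0,0]])

```text
t: 20.78
eef_pos: [0.545, 0.1198, 0.0541]
ee_rot: [-3.14, -0.002, -0.367]
force: [-0.7, -0.4, 12.7]
width: 0.0276
gripper_force: 40.0
```

```bash
python3 - <<'E'
from h import *
w=arm.grab_frame("wrist"); s=arm.get_state(); print(s["eef_pos"],s["ee_rot"],s["force"],s["moment"],s["t"])
c=s["eef_pos"][:2]; y=s["ee_rot"][2]; d=np.array([np.cos(y),np.sin(y)])
a=fe_proj(w,[*(c+.052*d),.101]); b=fe_proj(w,[*(c+.046*d),.064]);print(a,b)
x,y=int(a[0])-50,int(a[1])-35; print(x,y)
save('g.png',cv2.resize(w["color"][y:y+75,x:x+100],(800,600),interpolation=cv2.INTER_CUBIC))
np.savez('w4.npz',**{k:w[k] for k in("color","K","position","orientation")})
E
```

```text
[0.5449497  0.11975658 0.05417191] [-3.14039119e+00 -1.59944227e-03 -3.66381520e-01] [ 0.2491725  -0.40089652 12.30096591] [-0.11411449  0.18827627  0.05201948] 20.8333
[315.24791962 153.51445177] [315.53554308 156.81210865]
265 118
```

View pics/g.png

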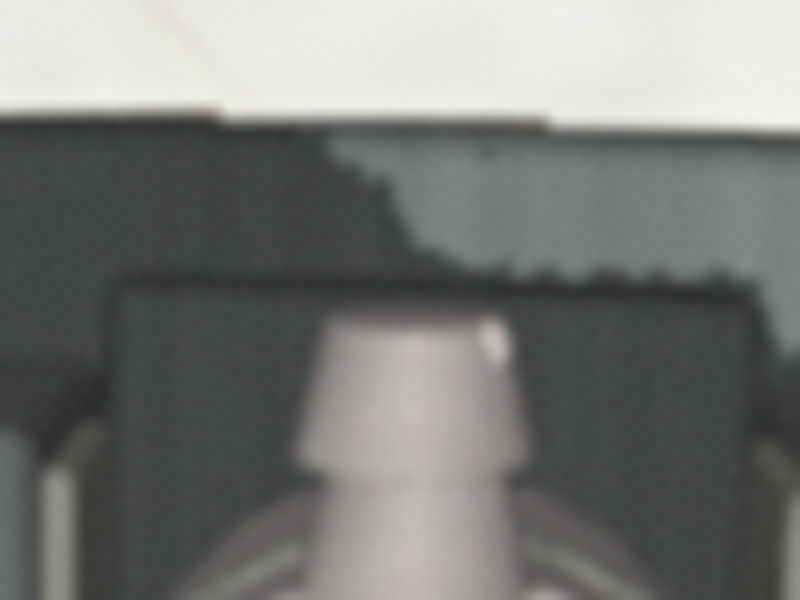

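The outlet sits centred between the jaws and covers the rib, within about 1°. I'll ease off the pressure, release and withdraw.

Call:
servo_tool(deltas=[[1,0,0,-0.3,0,0,0.7],[1,0,0,-0.4,0,0,0],[1,0,0,-0.4,0,0,0],[1,0,0,-0.4,0,0,0],[1,0,0,0,0,0,0]])

```text
t: 21.25
eef_pos: [0.5449, 0.1198, 0.0552]
ee_rot: [-3.14, -0.001, -0.379]
force: [2.0, 0.2, 9.0]
width: 0.028
gripper_force: 40.0
```

Call:
servo_tool(deltas=[[-1,0,0,0,0,0,0],[-1,0,0,0,0,0,0],[-1,0,0,0,0,0,0],[-1,0,0,0,0,0,0],[-1,0,0,0,0,0,0],[-1,0,0,0,0,0,0],[-1,0,0,0,0,0,0],[-1,0,0,0,0,0,0],[-1,0,0,0,0,0,0],[-1,0,0,-10,0,0,0],[-1,0,0,-20,0,0,0],[-1,0,0,-25,0,0,0],[-1,0,0,-25,0,0,0],[-1,0,0,-20,0,0,0],[-1,0,0,-10,0,0,0],[-1,0,0,0,0,0,0]])

```text
t: 22.58
eef_pos: [0.5456, 0.12, 0.1674]
ee_rot: [-3.138, -0.003, -0.381]
force: [0.8, 0.2, -0.5]
width: 0.0875
gripper_force: 0.0
```

```bash
python3 - <<'E'
from h import *
w=arm.grab_frame("wrist"); s=arm.get_state(); print(s["eef_pos"],s["ee_rot"],s["force"],s["t"])
m=fe_proj(w,[.5442,.119,.12]).astype(int); x,y=m[0]-60,m[1]-60;print(x,y)
save('k.png',cv2.resize(w["color"][y:y+100,x:x+120],(720,600),interpolation=cv2.INTER_CUBIC))
np.savez('w5.npz',**{k:w[k] for k in("color","K","position","orientation")})
E
```

```text
[0.54460986 0.11971783 0.16541027] [-3.13947327e+00 -1.41611080e-03 -3.81188206e-01] [ 0.64546253  0.06752089 -0.73682466] 22.6333
257 146
```

View pics/k.png

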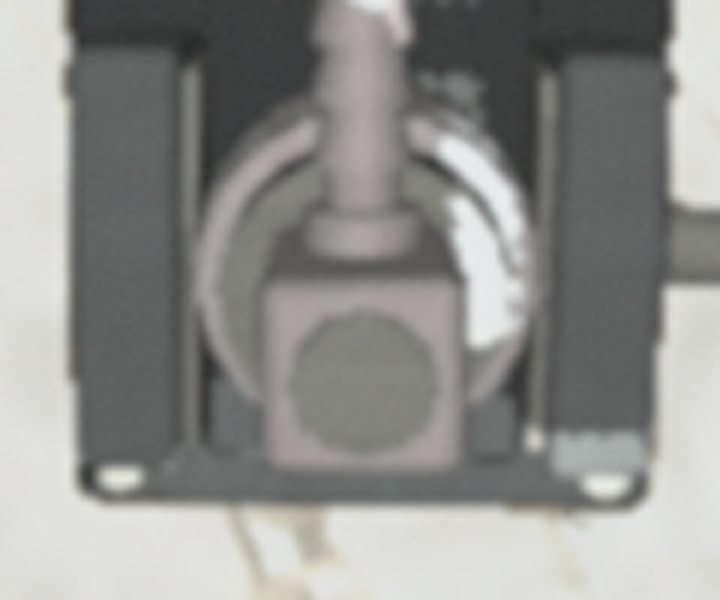

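The elbow sits square in the port at (363,380), its outlet covers the rib and lines up with the jaws, and the gripper is clear. Handing in.

```bash
python3 -c "
from station import arm
print(arm.job_done())"
```

```text
the job is handed in; nothing more can be done
None
```

The elbow is screwed into the port with its outlet over the index rib (within about 1° by the camera), the gripper is open and clear, and the job was handed in at about 22.6 s; no verdict came back. My first grasp missed because the fingertips sit about 35 mm above the reported position, so the shut fingers pressed on the elbow's cap in the stand with about 23 N before I regrasped.

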